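# Lock off the charging dock and stack its battery packs

### The job

Make the battery charging dock safe and clear it: push its selector knob down to free it, turn it to the long mark, then pull it straight up until it stops, so that it is locked there. Only then take every battery pack out of the dock, and stack these and the packs lying on the bench in one square, flat pile in the middle of the tray, lengthwise along the tray. Leave the power supply, the hard disk and the screwdriver where they are.

Things in the scene. Friction and masses are not known exactly. Their poses are not given: they have to be found in the camera images.
- selector (a joint): Turn of the dock's selector, a black round knob 54 mm across with an upright bar handle on it (bar 54 mm long, 14 mm thick, 31 mm high) that a gripper can take across its 14 mm from above. Axis vertical, on the dock's front strip. Value in rad, growing clockwise seen from above, 0 to 2.75; at 1.90 the white pointer line stands at the long mark. Stiff: about 0.06 N m to turn, stays where it is left.
- selector_pull (a joint): How far the selector is pulled outward, i.e. straight up along its axis, in m: 0 pushed in (free to turn), 0.012 fully out at its stop (locked). It starts out. Takes about 5 N either way; stays where it is left.
- knob_grip (a point): Point on the selector's axis 20 mm above the foot of the bar handle, 10.5 mm below its top (the round skirt under the bar is the wider part). It rises with the knob. Its x axis runs along the bar towards the pointer end, z is up.
- knob_pointer (a point): Pointer end of the bar handle, at its top, where the white line is, 27 mm out from the axis.
- mark (a point): The one long thick mark on the aluminium dial plate, 35 mm from the selector's axis (the other marks, short and thin, are charging rates). Level with the dial plate; axes as the dock's.
- dock: Battery charging dock, fixed: grey housing 300 (x) x 340 (y) x 45 mm high, origin at the centre of its underside. Four bays, packs lying along the dock's x: centres 45 mm to +x of the origin, at y = -117, -39, 39, 117 mm. Packs lie on cradles 10 mm above the housing's top, long sides free, 26 mm apart; small end blocks 3 mm off: lift straight up. Selector axis 107 mm to -x of the origin.
- tray_mid (a point): Middle of the floor of a shallow fixed aluminium tray with a black mat, 270 (x) x 140 (y) mm outside, floor 5 mm above the bench, rim 4 mm thick and 10 mm above the bench. The point lies on the floor's surface; x is the tray's long axis, z up.
- pack1_mid (a point): Centre of a black laptop battery pack with a paper label, 180 (x, long) x 52 (y) x 22 mm (z), 0.2 to 0.4 kg, hard case, either face may be up; the point is half-way up (11 mm above its underside). In dock bay y = -117 mm. May be absent (None), its bay then being empty.
- pack2_mid (a point): Centre of a pack like pack1, in dock bay y = -39 mm; may be absent (None).
- pack3_mid (a point): Centre of a pack like pack1, in dock bay y = 39 mm; may be absent (None).
- pack4_mid (a point): Centre of a pack like pack1, in dock bay y = 117 mm; may be absent (None).
- pack5_mid (a point): Centre of a pack like pack1, lying flat on the bench; always there.
- pack6_mid (a point): Centre of a pack like pack1, lying flat on the bench; always there.
- psu: Bystander: grey computer power supply, 140 x 150 x 86 mm, on the bench beyond the work; origin at the centre of its underside. To be left alone.
- hdd: Bystander: desktop hard disk, 147 x 101 x 26 mm, on the bench beyond the work; origin at the centre of its underside. To be left alone.
- screwdriver: Bystander: screwdriver with a green handle, 200 mm long, on the bench. To be left alone.
Things that resemble listed ones, but are neither listed nor needed, are in the scene too. What is shaped like the part that bears pack4_mid but green is not meant.

How it is judged:
By the outcome, as a careful person would: the job done as asked, in the order asked, and still so for the second after the job is handed in, with the robot touching nothing.
Of pack1, pack2, pack3, pack4 only 3 to 4 are there at a start; the rules pass over those that are not, and their reading is None.
At some moment in a run one of pack6 may be knocked a few centimetres aside while the robot is not near it.
It also fails if it takes over 210 s, if anything falls off the work surface, if the arm or the gripper's body presses on something with over 40 N, if the wrist force passes 120 N, or if a joint passes its speed limit or range.

### The arm

A 6-joint arm with a two-finger parallel gripper is mounted at the origin on the work surface. World frame = base frame: x ahead of the robot, y to its left, z up, the work surface at z = 0. Lengths are in mm, angles in rad, forces in N, time in s.
With the tool pointing down it reaches from about 400 to 925 mm from the base axis. Payload 12.5 kg.
Tool frame: the origin (TCP) lies midway between the tips of the shut fingers; the grasp point (between the pads) lies 19 mm behind it (env.tcp_to_grasp is the distance from the TCP to the grasp point, in mm); z points along the fingers, y is the line along which they close (so a half turn about z gives the same grasp; the last joint's range is limited). The gripper opens to 95 mm and grips with 3 to 60 N. Pads are 20 mm wide; open, the fingers measure 119 mm over their backs; the gripper's body (75 mm by 180 mm) begins 59 mm behind the grasp point.
Start: joints at [1.003, 0.491, 1.559, -0, 1.092, -0.106], TCP at [278.462, 559.558, 214.661] pointing down, gripper open.
Joint ranges: [-3.1, 3.1], [-0.84, 2.19], [0.05, 2.79], [-1.13, 4.28], [0.06, 2.93], [-2.69, 2.69]. Speed limits (rad/s): [2.22, 2.22, 2.79, 3.14, 3.14, 3.14].

### API

Orientations are given as [roll, pitch, yaw] about the fixed x, y, z axes, in that order (R = Rz(yaw) Ry(pitch) Rx(roll)).
In Python, from cell import env gives the robot as it stands. The module is installed in compiled form; this text tells all that it offers.
- The arm moves only by the tool step_arm, never from a script. Its argument "plan" is a list that holds one entry, the list of rows, each a list of 5 numbers: the shift along the tool's x, y, z in mm, then the turn about the tool's z in degrees, then the opening, from -1 (shut) to 1 (fully open). A call has 1 to 8 rows; each row is the pose to reach, as a shift and turn from the pose commanded when the call began, along the tool's axes at that moment; what a row does not reach only later rows make up. A row lasts 1/12 s, in which the tool goes at most 41.7 mm and 7.16 degrees, less where a joint would pass 70% of its speed; a pose out of reach is approached as far as the arm can. A call with a gripper value outside its range is refused whole. The fingers move at their own pace and stop on an object; the grip force is fixed at half the most. Time passes only in rows, so rows that repeat a pose let the fingers close. It gives the time, the measured TCP pose, the force, the opening and the grip force at its end, in the units of the state.
- env.state(): the state, without advancing time (a new reading comes with each control period).
- env.read_camera(name): name is "scene" or "top" or "wrist"; returns the picture (420x560x3 uint8, blue, green, red); there is no depth.
- env.get_calibration(name): a dict with "K" (3x3 intrinsics, pixels), "extrinsics" (4x4, takes a point from world to camera coordinates). Camera axes: x right, y up, looking along -z (the intrinsics and any distortion apply to the point x, -y, -z); pixel columns grow to the right and rows downward; lengths in mm; the calibration is good to about 2 mm. A picture is of the moment at which its call begins: read the wrist's pose just before it. get_calibration takes no time and is no camera call; for the wrist camera it gives the pose at the moment of the call.
- env.job_done(): hands the job in; it is judged then, once.
The state is a dict: "t": time; "joints": joint angles; "qvel": joint speeds; "tau": joint torques, N m; "eef_pos": TCP position; "tcp_rot": TCP orientation; "ft_force": force on the tool from outside, world axes, zero at the start; "moment": the same for the moment, N m; "opening": opening from 0.0 (shut) to 1.0 (fully open); "grip_force": force on a finger pad.
Only numpy, scipy, OpenCV 4.12 (cv2) and the standard library are available. Lean on these libraries where they do the work, as an engineer would, in place of code of your own. Each camera call takes 0.05 s, during which the arm holds its last target. There are 200 camera calls.

## Working session

There is one attempt and no reset: what is moved stays moved. The work goes in short steps, Python scripts to look and compute and a tool call to move; the robot and the scene stay as the last step left them, time stands still between calls to the robot, and variables do not carry over. Pictures are saved under pics/ and viewed, at most 14 in all, crops included, and the job is handed in when it is done.

Besides the shell and the picture viewer there is one more tool, called after "Call:" as a command line: name --argument value ..., lists and objects as JSON in quotes. step_arm: Moves the arm, as the interface text tells. Its arguments: {"type":"object","properties":{"plan":{"type":"array"}},"required":["plan"]}

```bash
mkdir -p pics; ls
python3 - <<'E'
from cell import env
import cv2,json
print(env.state())
for n in("scene","top"):
    im=env.read_camera(n);cv2.imwrite(f"pics/{n}0.png",im)
    c=env.get_calibration(n);print(n,c)
E
```

```text
pics
{'t': 0.0, 'joints': array([ 1.00336948e+00,  4.91529368e-01,  1.55947912e+00,  3.50084794e-06,
        1.09171851e+00, -1.05629982e-01]), 'qvel': array([ 2.74874700e-04, -8.55036897e-04,  2.33210478e-04,  7.89075316e-04,
       -7.12244742e-04, -9.36787858e-05]), 'tau': array([ 6.40833387e-04, -6.12650013e+01, -2.58185560e+01,  6.92928233e-02,
        4.81635472e-02, -6.44132956e-05]), 'eef_pos': array([278.32628557, 559.31141635, 214.07029691]), 'tcp_rot': array([-3.14046496e+00, -1.22685478e-04,  2.67979410e+00]), 'ft_force': array([ 0.29467131,  0.28534326, -0.40925827]), 'moment': array([-0.01824552,  0.0255185 , -0.03149783]), 'grip_force': 0.0, 'opening': 1.0008115585953594}
scene {'K': array([[456.42128133,   0.        , 278.01605375],
       [  0.        , 456.42128133, 211.17491732],
       [  0.        ,   0.        ,   1.        ]]), 'extrinsics': array([[ 4.23891200e-01,  9.05711969e-01,  1.44237691e-03,
        -2.52608729e+02],
       [-6.61633132e-01,  3.08569127e-01,  6.83393513e-01,
         2.65322325e+02],
       [ 6.18512611e-01, -2.90638821e-01,  7.30048783e-01,
        -1.79537846e+03],
       [ 0.00000000e+00,  0.00000000e+00,  0.00000000e+00,
         1.00000000e+00]])}
top {'K': array([[410.56551204,   0.        , 274.34450543],
       [  0.        , 410.56551204, 212.68674567],
       [  0.        ,   0.        ,   1.        ]]), 'extrinsics': array([[-1.02763290e-02, -9.99891194e-01, -1.05828524e-02,
         6.30810031e+01],
       [ 9.95601065e-01, -1.12167605e-02,  9.30199147e-02,
        -5.22678065e+02],
       [-9.31284989e-02, -9.58039589e-03,  9.95608005e-01,
        -1.21435286e+03],
       [ 0.00000000e+00,  0.00000000e+00,  0.00000000e+00,
         1.00000000e+00]])}
```

View pics/top0.png

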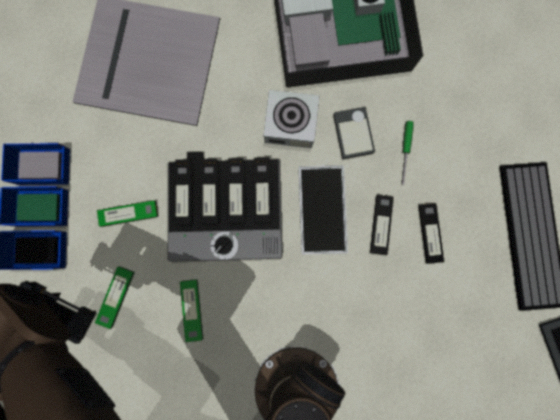

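View pics/scene0.png

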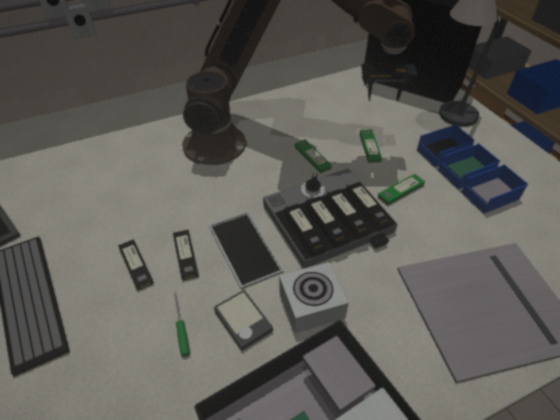

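Top view: dock with four packs (cols 167–282, rows 157–260), knob at (224,245), tray (323,209), packs 5/6 at (382,224) and (431,232), and green decoys on the left. All four bays look occupied.

```bash
cat > h.py <<'E'
from cell import env
import cv2,numpy as np
def cast(cal,uv,z):
    "pixel -> world point on plane height z"
    uv=np.atleast_2d(uv).astype(float);K,E=cal["K"],cal["extrinsics"]
    d=np.c_[(uv-K[:2,2])/[K[0,0],K[1,1]],np.ones(len(uv))]*[1,-1,-1]
    R=E[:3,:3];d=d@R;c=-R.T@E[:3,3]
    return c+d*((z-c[2])/d[:,2])[:,None]
def proj(cal,P):
    P=np.atleast_2d(P);K,E=cal["K"],cal["extrinsics"]
    q=(P@E[:3,:3].T+E[:3,3])*[1,-1,-1];return (q[:,:2]/q[:,2:])*[K[0,0],K[1,1]]+K[:2,2]
def snap(n):
    c=env.get_calibration(n);return env.read_camera(n),c
E
python3 - <<'E'
from h import *
np.set_printoptions(suppress=True,precision=1)
c=env.get_calibration("top")
print("knob",cast(c,[224,244],60),"tray",cast(c,[323,209],5),"p5",cast(c,[382,224],22),"p6",cast(c,[431,232],22))
print("docks",cast(c,[[182,200],[209,199],[235,199],[262,199]],77))
w=env.get_calibration("wrist");E=w["extrinsics"];R=E[:3,:3]
print(w["K"],"cam",-R.T@E[:3,3],"axes",R, env.state()["eef_pos"])
E
```

```text
knob [[430.  204.8  60. ]] tray [[534.8 -91.6   5. ]] p5 [[ 485.7 -266.    22. ]] p6 [[ 460.1 -411.8   22. ]]
docks [[558.5 324.9  77. ]
 [560.5 246.3  77. ]
 [559.6 170.7  77. ]
 [558.7  92.3  77. ]]
[[322.1   0.  280.6]
 [  0.  322.1 209.9]
 [  0.    0.    1. ]] cam [204.2 595.3 383.9] axes [[ 0.4  0.9  0. ]
 [-0.9  0.4 -0.3]
 [-0.3  0.1  1. ]] [278.3 559.4 214.1]
```

Call:
step_arm --plan '[[[-182,-138,-90,-26.4,1],[-182,-138,-90,-26.4,1],[-182,-138,-90,-26.4,1],[-182,-138,-90,-26.4,1],[-182,-138,-90,-26.4,1],[-182,-138,-90,-26.4,1],[-182,-138,-90,-26.4,1],[-182,-138,-90,-26.4,1]]]'

```text
t: 0.77
eef_pos: [380.7, 353.8, 305.3]
tcp_rot: [3.141, 0.001, 3.137]
ft_force: [-0.3, 0.4, -0.2]
opening: 1.003
grip_force: 0.0
```

Tool x = −world x, y = +world y. To (480,150).

Call:
step_arm --plan '[[[-100,-204,0,0,1],[-100,-204,0,0,1],[-100,-204,0,0,1],[-100,-204,0,0,1],[-100,-204,0,0,1],[-100,-204,0,0,1],[-100,-204,0,0,1],[-100,-204,0,0,1]]]'

```text
t: 1.43
eef_pos: [479.7, 151.1, 303.7]
tcp_rot: [3.141, -0.002, 3.139]
ft_force: [0.6, 0.3, -0.5]
opening: 1.0
grip_force: 0.0
```

Run:
```python
from h import *
s=env.state();im,c=snap("wrist");cv2.imwrite("pics/w1.png",im);np.savez("w1.npz",**c);print(s["eef_pos"],s["tcp_rot"])
im,c=snap("top");cv2.imwrite("pics/top1.png",im)
```

```text
[479.7071833  151.05328265 303.72025926] [ 3.14144737e+00 -1.65137727e-03  3.13941307e+00]
```

View pics/w1.png

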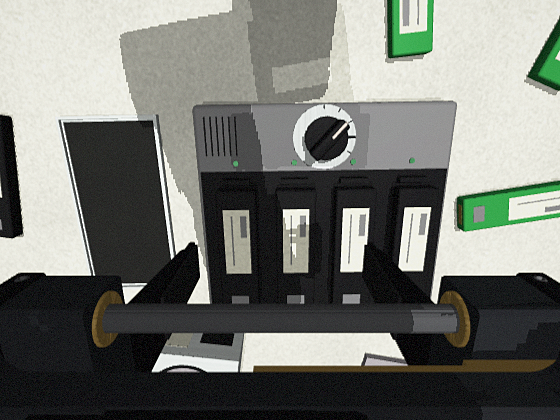

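Wrist view (up = toward base): knob at ≈(329,138) with pointer line to upper right (345,125); four packs (labels at cols 237, 295, 353, 413, row 238); tray at left, black mat (62–160, 120–280).

Run:
```python
from h import *
im=cv2.imread("pics/w1.png");c=dict(np.load("w1.npz"))
cv2.imwrite("pics/knob1.png",cv2.resize(im[90:185,275:385],None,fx=6,fy=6,interpolation=cv2.INTER_CUBIC))
np.set_printoptions(suppress=True,precision=1)
g=im.min(2);m=((g>150)*255).astype("uint8");m[:185]=0;m[290:]=0
n,l,st,ce=cv2.connectedComponentsWithStats(m)
for i in range(1,n):
    if 800<st[i,4]<4000 and st[i,0]>200 and st[i,0]<440:
        r=cv2.minAreaRect(cv2.findContours((l==i).astype("uint8"),0,2)[0][0]);print(r,cast(c,r[0],77))
print("front edge z45",cast(c,[[193,104],[456,101]],45), "tray",cast(c,[[59,121],[157,116]],10))
```

```text
((413.8597717285156, 238.26217651367188), (26.061843872070312, 65.70675659179688), 6.34019136428833) [[555.7 326.8  77. ]]
((295.5, 240.0), (62.0, 25.0), 90.0) [[557.7 170.4  77. ]]
((354.2179260253906, 239.48773193359375), (25.932022094726562, 64.11334228515625), 2.4895527362823486) [[557.2 248.1  77. ]]
((236.63018798828125, 241.49432373046875), (62.115230560302734, 25.367338180541992), 87.51044464111328) [[559.6  92.5  77. ]]
front edge z45 [[385.6  40.5  45. ]
 [382.9 372.6  45. ]] tray [[ 406.5 -156.    10. ]
 [ 400.2  -19.4   10. ]]
```

View pics/knob1.png

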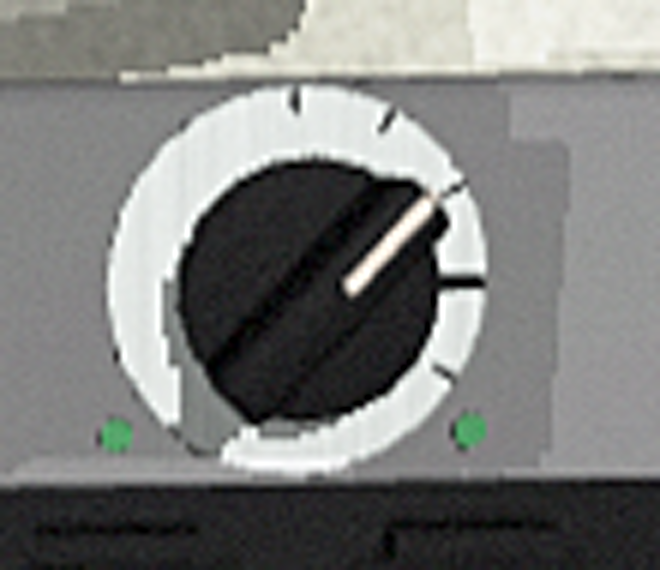

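Knob crop: long thick mark at crop (462,282), i.e. due +y; pointer now up-right, about 45° short of it clockwise; short thin marks elsewhere. I'll put the camera directly above the axis so height doesn't matter.

Call:
step_arm --plan '[[[-31,55,104,0,1],[-31,55,104,0,1],[-31,55,104,0,1],[-31,55,104,0,1],[-31,55,104,0,1],[-31,55,104,0,1]]]'

```text
t: 2.03
eef_pos: [510.4, 206.6, 201.5]
tcp_rot: [3.141, 0.0, -3.141]
ft_force: [-0.3, 0.5, 0.3]
opening: 1.001
grip_force: 0.0
```

Run:
```python
from h import *
np.set_printoptions(suppress=True,precision=1)
s=env.state();im,c=snap("wrist");cv2.imwrite("pics/w2.png",im);np.savez("w2.npz",**c);print(s["eef_pos"],s["tcp_rot"])
R=c["extrinsics"][:3,:3];cam=-R.T@c["extrinsics"][:3,3];print("cam",cam,"nadir",proj(c,[cam[0],cam[1],50]))
p=proj(c,[430,205,55])[0].astype(int);print(p)
x,y=max(p[0]-70,0),max(p[1]-60,0);print("crop origin",x,y)
cv2.imwrite("pics/knob2.png",cv2.resize(im[y:y+120,x:x+140],None,fx=5,fy=5,interpolation=cv2.INTER_CUBIC))
```

```text
[510.4 206.6 201.5] [ 3.1  0.  -3.1]
cam [427.5 205.9 371.2] nadir [[280.1 112.6]]
[279 115]
crop origin 209 55
```

View pics/knob2.png

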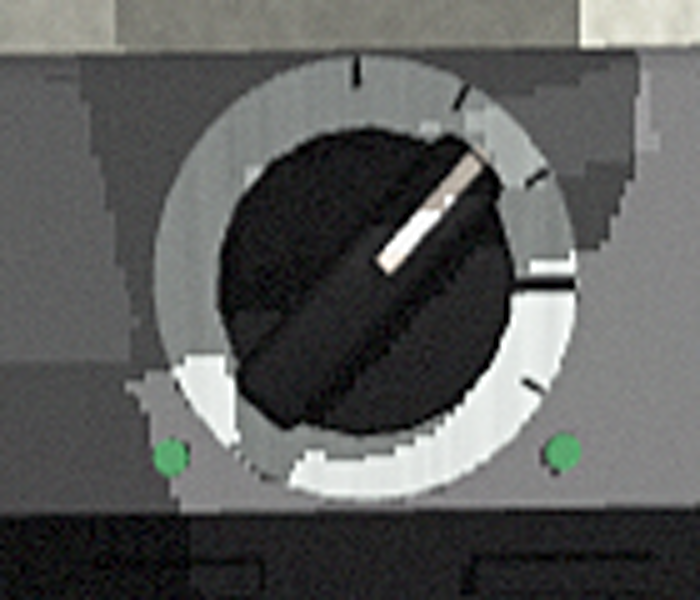

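Run:
```python
from h import *
np.set_printoptions(suppress=True,precision=2)
c=dict(np.load("w2.npz"));f=lambda P,z:cast(c,np.array(P)/5.+[209,55],z)
for z in (55,65,75,85,95,100):
    a=f([[219,281],[513,281],[367,127],[367,437]],z);b=f([[260,405],[487,168]],z)
    print(z,np.linalg.norm(a[0]-a[1]),np.linalg.norm(a[2]-a[3]),"bar",np.linalg.norm(b[0]-b[1]),a[:2].mean(0)[:2],a[2:].mean(0)[:2],b.mean(0)[:2])
d=f([[155,276],[575,276],[365,53],[365,500]],47);print("dial",d[:2].mean(0),d[2:].mean(0),d[1]-d[0],d[2]-d[3])
m=f([545,284],47)[0];ctr=(d[:2].mean(0)*[0,1,0]+d[2:].mean(0)*[1,0,0]);print("mark ang",m-ctr,np.arctan2(*(m-ctr)[1::-1]))
p=f([[385,268],[478,157]],95);v=p[1]-p[0];print("pointer",p,np.arctan2(v[1],v[0]),"mid-ang",np.arctan2(*(p[1][:2]-ctr[:2])[::-1]))
e=f([[50,48],[560,50]],45);v=e[1]-e[0];print("edge",e,v[0]/v[1])
```

```text
55 55.18004033510252 55.68891705172827 bar 60.22593710179318 [426.28 207.87] [427.2  208.06] [427.7  208.85]
65 53.434800650126284 53.927582564442716 bar 58.32110530289238 [426.32 207.81] [427.21 207.99] [427.7  208.75]
75 51.68956096515008 52.166248077157164 bar 56.416273503991654 [426.36 207.74] [427.22 207.92] [427.69 208.66]
85 49.944321280173874 50.404913589871555 bar 54.51144170509085 [426.4  207.68] [427.23 207.85] [427.68 208.56]
95 48.19908159519764 48.643579102586 bar 52.60660990619007 [426.44 207.62] [427.24 207.78] [427.68 208.47]
100 47.32646175270953 47.7629118589432 bar 51.654194006739715 [426.46 207.58] [427.25 207.74] [427.67 208.42]
dial [425.33 207.73  47.  ] [427.   207.73  47.  ] [-0.01 80.75 -0.  ] [-82.24  -0.12   0.  ]
mark ang [-0.2  34.66 47.  ] 1.576636787896417
pointer [[424.4  210.72  95.  ]
 [407.4  225.56  95.  ]] 2.423835247281156 mid-ang 2.4033791368624406
edge [[384.79 149.05  45.  ]
 [385.1  244.    45.  ]] 0.0032564177145740763
```

Axis (427,208), skirt top z≈64, bar top ≈95; pointer at 2.41 rad vs mark 1.576, so about 48° clockwise. All consistent with sizes given.

Call:
step_arm --plan '[[[83.5,1.4,71.5,41.7,-0.16],[83.5,1.4,71.5,41.7,-0.16],[83.5,1.4,71.5,41.7,-0.16],[83.5,1.4,71.5,41.7,-0.16],[83.5,1.4,71.5,41.7,-0.16],[83.5,1.4,71.5,41.7,-0.16],[83.5,1.4,71.5,41.7,-0.16],[83.5,1.4,71.5,41.7,-0.16]]]'

```text
t: 2.75
eef_pos: [427.7, 207.2, 130.5]
tcp_rot: [3.139, 0.001, 2.416]
ft_force: [0.3, -0.9, -0.5]
opening: 0.499
grip_force: 0.0
```

Call:
step_arm --plan '[[[0,0,25,0,-0.16],[0,0,45,0,-0.16],[0,0,61,0,-0.16],[0,0,61,0,-0.16],[0,0,61,0,-0.16]]]'

```text
t: 3.17
eef_pos: [427.3, 207.2, 68.4]
tcp_rot: [-3.141, -0.0, 2.415]
ft_force: [0.2, -0.5, 0.4]
opening: 0.42
grip_force: 0.0
```

Call:
step_arm --plan '[[[0,0,0,0,-1],[0,0,0,0,-1],[0,0,0,0,-1],[0,0,0,0,-1],[0,0,0,0,-1],[0,0,0,0,-1],[0,0,0,0,-1],[0,0,0,0,-1]]]'

```text
t: 3.83
eef_pos: [427.7, 207.6, 68.5]
tcp_rot: [3.14, 0.0, 2.413]
ft_force: [0.9, 3.6, 4.6]
opening: 0.144
grip_force: 30.0
```

Call:
step_arm --plan '[[[0,0,3,0,-1],[0,0,6,0,-1],[0,0,9,0,-1],[0,0,11,0,-1],[0,0,12,0,-1],[0,0,12,0,-1]]]'

```text
t: 4.33
eef_pos: [428.2, 207.3, 58.3]
tcp_rot: [3.139, 0.002, 2.413]
ft_force: [-4.6, -2.2, 41.0]
opening: 0.143
grip_force: 30.0
```

Call:
step_arm --plan '[[[0,0,0,0,-1],[0,0,0,0,-1],[0,0,0,0,-1]]]'

```text
t: 4.58
eef_pos: [428.2, 207.3, 58.2]
tcp_rot: [3.139, 0.002, 2.413]
ft_force: [-4.7, -2.5, 41.4]
opening: 0.146
grip_force: 30.0
```

Call:
step_arm --plan '[[[0,0,0,5,-1],[0,0,0,10,-1],[0,0,0,10,-1]]]'

```text
t: 4.83
eef_pos: [428.1, 207.3, 58.2]
tcp_rot: [3.139, 0.001, 2.233]
ft_force: [-3.5, -2.5, 41.1]
opening: 0.144
grip_force: 30.0
```

Run:
```python
from h import *
s=env.state();print(s["moment"],s["ft_force"],s["eef_pos"],s["tcp_rot"])
```

```text
[-0.68361282  0.85028861 -0.0199213 ] [-3.54745295 -2.52619047 41.11688031] [428.10544559 207.27748615  58.24037927] [3.13871764e+00 1.44999592e-03 2.23330065e+00]
```

Call:
step_arm --plan '[[[0,0,-1.5,6,-1],[0,0,-1.5,12,-1],[0,0,-1.5,18,-1],[0,0,-1.5,24,-1],[0,0,-1.5,30,-1],[0,0,-1.5,35,-1],[0,0,-1.5,37.6,-1],[0,0,-1.5,37.6,-1]]]'

```text
t: 5.5
eef_pos: [427.9, 207.2, 58.5]
tcp_rot: [3.14, -0.0, 1.579]
ft_force: [0.4, -1.2, 19.9]
opening: 0.145
grip_force: 30.0
```

Run:
```python
from h import *
s=env.state();print(s["moment"],s["ft_force"],s["eef_pos"],s["tcp_rot"])
im,c=snap("wrist");cv2.imwrite("pics/w3.png",im);np.savez("w3.npz",**c)
p=proj(c,[427,208,47])[0].astype(int);print(p)
```

```text
[-0.36197621  0.2103341  -0.04302155] [ 0.42186764 -1.22349322 19.92666535] [427.85045464 207.18517231  58.51028896] [ 3.13984824e+00 -1.93632714e-04  1.57923429e+00]
[280 250]
```

View pics/w3.png

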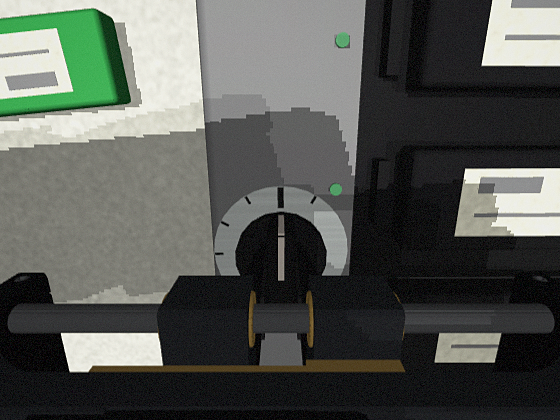

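The pointer line (col 281, rows 217–280) is in line with the long mark (col 281, row 197). Now pull up.

Call:
step_arm --plan '[[[0,0,-3,0,-1],[0,0,-6,0,-1],[0,0,-9,0,-1],[0,0,-11,0,-1],[0,0,-13,0,-1],[0,0,-14,0,-1],[0,0,-14,0,-1]]]'

```text
t: 6.13
eef_pos: [427.8, 207.1, 70.9]
tcp_rot: [3.141, 0.0, 1.582]
ft_force: [6.8, 2.1, -10.2]
opening: 0.146
grip_force: 30.0
```

Call:
step_arm --plan '[[[0,0,-1,0,-1],[0,0,-1,0,-1],[0,0,-1,0,-1]]]'

```text
t: 6.38
eef_pos: [427.7, 207.1, 71.1]
tcp_rot: [-3.141, 0.0, 1.582]
ft_force: [10.7, 2.5, -25.0]
opening: 0.144
grip_force: 30.0
```

At the stop (12.6 mm of travel, force rising). Release and lift.

Call:
step_arm --plan '[[[0,0,1,0,-0.4],[0,0,1,0,-0.4],[0,0,1,0,-0.4],[0,0,-35,0,-0.4],[0,0,-75,0,-0.4],[0,0,-115,0,0],[0,0,-150,0,0],[0,0,-180,0,0]]]'

```text
t: 7.05
eef_pos: [426.8, 207.1, 255.5]
tcp_rot: [3.14, -0.0, 1.582]
ft_force: [0.3, 0.2, -0.1]
opening: 0.452
grip_force: 0.0
```

Call:
step_arm --plan '[[[-330,60,-50,-57,1],[-330,60,-50,-57,1],[-330,60,-50,-57,1],[-330,60,-50,-57,1],[-330,60,-50,-57,1],[-330,60,-50,-57,1],[-330,60,-50,-57,1],[-330,60,-50,-57,1]]]'

```text
t: 7.72
eef_pos: [481.6, -74.9, 295.7]
tcp_rot: [-3.141, -0.0, 2.455]
ft_force: [0.6, 0.5, -0.3]
opening: 0.981
grip_force: 0.0
```

```bash
cat > go.py <<'E'
# usage: go.py x y z yaw -> shift in tool axes and turn needed
from h import *
import sys
from scipy.spatial.transform import Rotation as Ro
np.set_printoptions(suppress=True,precision=1)
x,y,z,w=map(float,sys.argv[1:5]);s=env.state();R=Ro.from_euler("xyz",s["tcp_rot"]).as_matrix()
d=R.T@(np.array([x,y,z])-s["eef_pos"]);t=-np.degrees((w-s["tcp_rot"][2]+np.pi)%(2*np.pi)-np.pi)
print("shift",d,"turn",round(t,2),"at",s["eef_pos"],s["tcp_rot"][2],"t",s["t"])
E
python3 go.py 550 -230 310 3.1416
```

```text
shift [-151.2  -76.5  -14.4] turn -39.35 at [481.6 -74.9 295.7] 2.4547336823557857 t 7.7167
```

Call:
step_arm --plan '[[[-151,-76,-14,-39.4,1],[-151,-76,-14,-39.4,1],[-151,-76,-14,-39.4,1],[-151,-76,-14,-39.4,1],[-151,-76,-14,-39.4,1],[-151,-76,-14,-39.4,1],[-151,-76,-14,-39.4,1],[-151,-76,-14,-39.4,1]]]'

```text
t: 8.38
eef_pos: [549.5, -228.0, 309.1]
tcp_rot: [3.141, -0.001, 3.134]
ft_force: [0.2, 0.2, 1.0]
opening: 0.999
grip_force: 0.0
```

Run:
```python
from h import *
s=env.state();print(s["eef_pos"],s["tcp_rot"])
im,c=snap("wrist");cv2.imwrite("pics/w4.png",im);np.savez("w4.npz",**c)
im,c=snap("top");cv2.imwrite("pics/top2.png",im)
```

```text
[ 549.45802838 -228.04258357  309.10619496] [ 3.14114009e+00 -7.00870405e-04  3.13422750e+00]
```

View pics/w4.png

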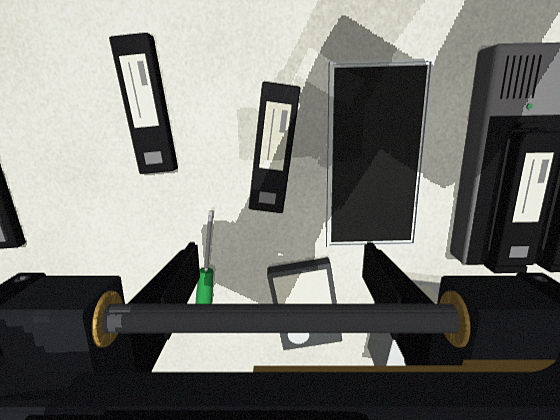

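Wrist view: pack6 (cols 110–178, rows 33–173), pack5 (250–300, 80–212), tray mat (333–427, 65–242), screwdriver (208,250).

```bash
cat > packs.py <<'E'
from h import *
def labels(im,c,z,size=(600,4000)):
    "white label rectangles: centre, axis angle, size at height z"
    m=((im.min(2)>140)*255).astype("uint8");m=cv2.morphologyEx(m,cv2.MORPH_CLOSE,np.ones((9,9)))
    out=[]
    for k in cv2.findContours(m,cv2.RETR_LIST,cv2.CHAIN_APPROX_NONE)[0]:
        a=cv2.contourArea(k)
        if not size[0]<a<size[1]: continue
        q=cast(c,k[:,0],z)[:,:2].astype("float32");r=cv2.minAreaRect(q);b=cv2.boxPoints(r)
        e=[b[1]-b[0],b[2]-b[1]];l=max(e,key=np.linalg.norm);L,W=sorted([np.linalg.norm(v) for v in e])[::-1]
        if 60<L<110 and 22<W<45: out.append((np.array(r[0]),(np.arctan2(l[1],l[0])+np.pi/2)%np.pi-np.pi/2,L,W,k[:,0].mean(0)))
    return out
E
python3 - <<'E'
from packs import *
np.set_printoptions(suppress=True,precision=2)
im=cv2.imread("pics/w4.png");c=dict(np.load("w4.npz"))
L=labels(im,c,22)
for l in L: print("label",*l)
d=((im.max(2)<75)*255).astype("uint8");d[250:]=0;d=cv2.morphologyEx(d,cv2.MORPH_OPEN,np.ones((3,3)))
for k in cv2.findContours(d,0,1)[0]:
    if cv2.contourArea(k)<3500: continue
    q=cast(c,k[:,0],22)[:,:2];x,y,w,h=cv2.boundingRect(k)
    if x+w>450: continue
    if w*h>14000:
        q=cast(c,k[:,0],5)[:,:2].astype("float32");r=cv2.minAreaRect(q);print("mat",(x,y,w,h),r,"\n",cv2.boxPoints(r));continue
    for l in L:
        if cv2.pointPolygonTest(k,tuple(map(float,l[4])),False)>0:
            u=np.array([np.cos(l[1]),np.sin(l[1])]);s=(q-l[0])@u;t=(q-l[0])@[-u[1],u[0]]
            print("pack",(x,y,w,h),"along",np.percentile(s,[0.5,99.5]),"across",np.percentile(t,[1,99]), "ctr",l[0]+u*np.percentile(s,[.5,99.5]).mean())
im=cv2.imread("pics/w1.png");c=dict(np.load("w1.npz"))
for l in labels(im,c,77): print("dock",*l)
E
```

```text
label [ 697.54 -202.73] -1.424273 103.17557 30.34123 [297.57 266.81]
label [573.77 137.21] 0.009548664 102.49235 38.87029 [532.27 186.45]
mat (331, 65, 96, 177) ((533.8082275390625, -89.1792984008789), (253.9429931640625, 125.94209289550781), 1.103955864906311) 
 [[ 405.65  -28.67]
 [ 408.07 -154.58]
 [ 661.97 -149.69]
 [ 659.54  -23.77]]
dock [560.27  92.78] 0.00809896 88.43234 33.025314 [236.88 241.14]
dock [559.   170.26] -0.0006015301 88.232315 32.749397 [295.37 239.64]
dock [558.56 247.87] 0.010826945 89.91604 33.934532 [353.63 238.65]
dock [557.44 326.49] 0.0057305098 89.65894 34.063915 [414.05 237.58]
```

```bash
sed -i 's/(9,9)/(5,5)/' packs.py
python3 - <<'E'
from packs import *
np.set_printoptions(suppress=True,precision=2)
im=cv2.imread("pics/w4.png");c=dict(np.load("w4.npz"))
L=labels(im,c,22)
for l in L: print("label",*l)
d=((im.max(2)<75)*255).astype("uint8");d[250:]=0
for k in cv2.findContours(d,0,1)[0]:
    if cv2.contourArea(k)<1500: continue
    x,y,w,h=cv2.boundingRect(k);q=cast(c,k[:,0],22)[:,:2];print((x,y,w,h))
    for l in L:
        if cv2.pointPolygonTest(k,tuple(map(float,l[4])),False)>0:
            u=np.array([np.cos(l[1]),np.sin(l[1])]);s=(q-l[0])@u;t=(q-l[0])@[-u[1],u[0]]
            print("pack along",np.percentile(s,[0,.5,99.5,100]),"across",np.percentile(t,[1,99]), "ctr",l[0]+u*np.percentile(s,[.5,99.5]).mean())
for n,z in(("w1",77),):
  im=cv2.imread(f"pics/{n}.png");c=dict(np.load(n+".npz"))
  for l in labels(im,c,77): print("dock",*l)
# tray outline: bright rim edges, print rows of brightness across the four sides
im=cv2.imread("pics/w4.png").min(2)
print(im[150,322:342],im[150,418:440]);print(im[56:72,380],im[236:252,370])
E
```

```text
label [573.77 137.21] 0.009548664 102.49235 38.87029 [532.27 186.45]
label [ 497.93 -236.1 ] -0.13993311 90.5473 33.892303 [274.85 135.07]
label [ 437.68 -415.67] 0.08638346 90.50348 33.945053 [138.83  90.07]
(469, 115, 91, 135)
pack along [-102.73 -102.68   97.48   97.54] across [-79.1   60.12] ctr [571.17 137.18]
(249, 82, 51, 131)
pack along [-68.98 -68.97 108.32 108.35] across [-25.43  25.8 ] ctr [ 517.41 -238.85]
(331, 65, 96, 177)
(450, 44, 51, 206)
(109, 33, 69, 141)
pack along [-68.52 -68.24 109.04 109.09] across [-24.03  32.15] ctr [ 458.   -413.91]
dock [560.27  92.78] 0.00809896 88.43234 33.025314 [236.88 241.14]
dock [559.   170.26] -0.0006015301 88.232315 32.749397 [295.37 239.64]
dock [558.56 247.87] 0.010826945 89.91604 33.934532 [353.63 238.65]
dock [557.44 326.49] 0.0057305098 89.65894 34.063915 [414.05 237.58]
[110 116 122 114 118  83 111 125 124 127 109  23   0  14  25   4  17  24
  14  26] [  7  93 169  81  77 159 153 153 143 144 138 146 153 145 143 141 140 143
 142 143 148 144]
[109 118 121 123 121 126 108 113 127 112  58   5  13   8  22  14] [ 36  45  35  39  20 115  86   0   0   7   2   0  19  11   8  17]
```

Run:
```python
from packs import *
np.set_printoptions(suppress=True,precision=1)
c=env.get_calibration("top")
for n in("top0","top1","top2"):
    im=cv2.imread(f"pics/{n}.png");d=((im.max(2)<70)*255).astype("uint8")
    for k in cv2.findContours(d,0,1)[0]:
        x,y,w,h=cv2.boundingRect(k)
        if 290<x<445 and 150<y<240 and cv2.contourArea(k)>500:
            r=cv2.minAreaRect(cast(c,k[:,0],5 if w*h>2500 else 22)[:,:2].astype("float32"));print(n,(x,y,w,h),r)
```

```text
top0 (419, 204, 25, 59) ((458.168212890625, -410.35498046875), (175.369140625, 53.07724380493164), 4.86837100982666)
top0 (302, 169, 43, 82) ((534.7599487304688, -90.10457611083984), (249.425048828125, 120.75958251953125), 1.1770557165145874)
top1 (302, 169, 42, 83) ((533.4752197265625, -89.86270141601562), (251.41636657714844, 120.68171691894531), 0.8227637410163879)
top2 (302, 170, 43, 81) ((532.7403564453125, -91.63316345214844), (247.99273681640625, 123.98807525634766), 0.3985947370529175)
```

Tray ≈(534,−90), yaw 0.017. Pack at (517,−239) was at (486,−266) earlier: it has been knocked (pack6). Take it first.

```bash
python3 go.py 517.4 -238.9 60 3.0017
```

```text
shift [ 32.1 -11.5 249.4] turn 7.64 at [ 549.6 -227.7  309.4] 3.1349965170149074 t 8.4833
```

Call:
step_arm --plan '[[[32,-11.5,120,7.1,0.58],[32,-11.5,180,7.6,0.58],[32,-11.5,220,7.6,0.58],[32,-11.5,250,7.6,0.58],[32,-11.5,250,7.6,0.58],[32,-11.5,250,7.6,0.58],[32,-11.5,250,7.6,0.58]]]'

```text
t: 9.07
eef_pos: [514.7, -237.6, 53.5]
tcp_rot: [3.138, -0.009, 3.003]
ft_force: [0.1, 0.2, -1.3]
opening: 0.791
grip_force: 0.0
```

```bash
python3 go.py 517.4 -238.9 3 3.0017
```

```text
shift [-3.3 -1.1 50.5] turn 0.07 at [ 514.7 -237.6   53.5] 3.0028989770110233 t 9.0667
```

Call:
step_arm --plan '[[[0,0,0,0,0.58],[0,0,25,0,0.58],[0,0,45,0,0.58],[0,0,56,0,0.58],[0,0,56,0,0.58],[0,0,56,0,0.58],[0,0,56,0,0.58]]]'

```text
t: 9.65
eef_pos: [518.8, -239.9, 5.1]
tcp_rot: [-3.141, 0.002, 3.004]
ft_force: [-0.3, -0.6, 0.4]
opening: 0.791
grip_force: 0.0
```

```bash
python3 go.py 517.4 -238.9 3 3.0017
```

```text
shift [1.5 0.9 2.1] turn 0.14 at [ 518.8 -239.9    5.1] 3.004149929263371 t 9.65
```

Call:
step_arm --plan '[[[0,0,1,0,-1],[0,0,1,0,-1],[0,0,1,0,-1],[0,0,1,0,-1],[0,0,1,0,-1],[0,0,1,0,-1]]]'

```text
t: 10.15
eef_pos: [517.9, -239.5, 2.6]
tcp_rot: [3.142, 0.0, 3.004]
ft_force: [-0.9, 1.9, 5.7]
opening: 0.544
grip_force: 30.0
```

```bash
python3 go.py 534 -90 150 -3.124; python3 go.py 534 -90 40 -3.124
```

```text
shift [   4.5  150.3 -147.4] turn -8.89 at [ 517.9 -239.5    2.6] 3.004057865015274 t 10.15
shift [  4.6 150.3 -37.4] turn -8.89 at [ 517.9 -239.5    2.6] 3.004057865015274 t 10.15
```

Call:
step_arm --plan '[[[0,0,-38,0,-1],[1,38,-50,-3,-1],[2,76,-50,-6,-1],[4,114,-50,-8.9,-1],[4,140,-50,-8.9,-1],[4,150.3,-50,-8.9,-1],[4,150.3,-50,-8.9,-1],[4,150.3,-50,-8.9,-1]]]'

```text
t: 10.82
eef_pos: [534.5, -90.2, 52.0]
tcp_rot: [-3.142, -0.0, -3.123]
ft_force: [0.9, -0.2, -4.0]
opening: 0.542
grip_force: 30.0
```

Call:
step_arm --plan '[[[0,0,0,0,-1],[0,0,0,0,-1],[0,0,20,0,-1],[0,0,35,0,-1],[0,0,35,0,-1],[0,0,35,0,-1]]]'

```text
t: 11.32
eef_pos: [534.1, -90.9, 16.9]
tcp_rot: [3.141, -0.001, -3.125]
ft_force: [1.0, -0.5, -2.6]
opening: 0.543
grip_force: 30.0
```

```bash
python3 go.py 534.5 -90 8.5 -3.124
```

```text
shift [-0.5  0.9  8.4] turn -0.06 at [534.1 -90.9  16.9] -3.1249981993054283 t 11.3167
```

Call:
step_arm --plan '[[[0,0.3,5,0,-1],[0,0.3,9,0,-1],[0,0.3,9,0,-1],[0,0.3,9,0,-1]]]'

```text
t: 11.65
eef_pos: [534.5, -89.9, 8.4]
tcp_rot: [3.142, 0.0, -3.124]
ft_force: [0.1, -0.7, -2.2]
opening: 0.543
grip_force: 30.0
```

Call:
step_arm --plan '[[[0,0,0,0,0.4],[0,0,0,0,0.4],[0,0,0,0,0.4],[0,0,-38,0,0.5],[0,0,-78,0,1],[0,0,-118,0,1],[0,0,-120,0,1]]]'

```text
t: 12.23
eef_pos: [536.9, -90.4, 134.8]
tcp_rot: [-3.139, 0.009, -3.123]
ft_force: [0.3, 0.4, -0.6]
opening: 0.903
grip_force: 0.0
```

```bash
python3 go.py 458 -413.9 60 -3.0552
```

```text
shift [  85.5 -321.8   75. ] turn -3.91 at [536.9 -90.4 134.8] -3.1233609889678644 t 12.2333
```

Call:
step_arm --plan '[[[82,-322.6,30,-3.9,0.7],[82,-322.6,40,-3.9,0.7],[82,-322.6,40,-3.9,0.7],[82,-322.6,40,-3.9,0.7],[82,-322.6,40,-3.9,0.7],[82,-322.6,40,-3.9,0.7],[82,-322.6,40,-3.9,0.7],[82,-322.6,40,-3.9,0.7]]]'

```text
t: 12.9
eef_pos: [457.9, -414.0, 88.5]
tcp_rot: [-3.141, 0.0, -3.056]
ft_force: [1.2, 0.6, 0.0]
opening: 0.85
grip_force: 0.0
```

Call:
step_arm --plan '[[[0,0,0,0,0.7],[0,0,0,0,0.7],[0,0,0,0,0.7],[0,0,0,0,0.7],[0,0,0,0,0.7]]]'

```text
t: 13.32
eef_pos: [459.2, -410.8, 88.8]
tcp_rot: [-3.142, 0.0, -3.054]
ft_force: [-0.0, -0.0, -0.5]
opening: 0.851
grip_force: 0.0
```

```bash
python3 go.py 458 -413.9 3 -3.0552
```

```text
shift [ 1.5 -2.9 85.8] turn 0.06 at [ 459.2 -410.8   88.8] -3.054066925023069 t 13.3167
```

Call:
step_arm --plan '[[[1.4,-2.9,35,0,0.7],[1.4,-2.9,65,0,0.7],[1.4,-2.9,86,0,0.7],[1.4,-2.9,86,0,0.7],[1.4,-2.9,86,0,0.7],[1.4,-2.9,86,0,0.7]]]'

```text
t: 13.82
eef_pos: [458.1, -414.2, 2.7]
tcp_rot: [-3.142, 0.0, -3.054]
ft_force: [0.8, 0.1, 1.0]
opening: 0.845
grip_force: 0.0
```

Call:
step_arm --plan '[[[0,0,0,0,-1],[0,0,0,0,-1],[0,0,0,0,-1],[0,0,0,0,-1],[0,0,0,0,-1],[0,0,0,0,-1],[0,0,0,0,-1]]]'

```text
t: 14.4
eef_pos: [457.5, -414.9, 2.6]
tcp_rot: [3.141, 0.0, -3.056]
ft_force: [-0.3, 2.1, 3.0]
opening: 0.547
grip_force: 30.0
```

```bash
python3 go.py 534 -90 80 -3.124
```

```text
shift [-104.1  317.1  -77.4] turn 3.92 at [ 457.5 -414.9    2.6] -3.055653783438913 t 14.4
```

Call:
step_arm --plan '[[[0,0,-38,0,-1],[-12,36,-60,1,-1],[-104,317,-60,3.9,-1],[-104,317,-60,3.9,-1],[-104,317,-60,3.9,-1],[-104,317,-60,3.9,-1],[-104,317,-60,3.9,-1],[-104,317,-60,3.9,-1]]]'

```text
t: 15.07
eef_pos: [523.0, -134.7, 62.2]
tcp_rot: [3.141, -0.0, -3.124]
ft_force: [1.6, 0.7, -3.5]
opening: 0.543
grip_force: 30.0
```

```bash
python3 go.py 533.5 -90 55 -3.124
```

```text
shift [-11.3  44.5   7.2] turn -0.0 at [ 523.  -134.7   62.2] -3.124014455823137 t 15.0667
```

Call:
step_arm --plan '[[[-7,28,0,0,-1],[-11.3,44.5,5,0,-1],[-11.3,44.5,7,0,-1],[-11.3,44.5,7,0,-1],[-11.3,44.5,7,0,-1],[-11.3,44.5,7,0,-1],[-11.3,44.5,7,0,-1]]]'

```text
t: 15.65
eef_pos: [533.4, -92.9, 55.4]
tcp_rot: [3.142, 0.0, -3.125]
ft_force: [0.7, -0.8, -1.8]
opening: 0.541
grip_force: 30.0
```

```bash
python3 go.py 533.5 -90 30 -3.124
```

```text
shift [-0.1  2.9 25.4] turn -0.07 at [533.4 -92.9  55.4] -3.1251760954992953 t 15.65
```

Call:
step_arm --plan '[[[-0.1,2.9,0,0,-1],[-0.1,2.9,12,0,-1],[-0.1,2.9,22,0,-1],[-0.1,2.9,25.4,0,-1],[-0.1,2.9,25.4,0,-1],[-0.1,2.9,25.4,0,-1],[-0.1,2.9,25.4,0,-1]]]'

```text
t: 16.23
eef_pos: [533.5, -89.0, 29.8]
tcp_rot: [3.141, -0.0, -3.124]
ft_force: [1.1, 0.6, -3.1]
opening: 0.544
grip_force: 30.0
```

Call:
step_arm --plan '[[[0,0,0,0,0.4],[0,0,0,0,0.4],[0,0,0,0,0.4],[0,0,-38,0,0.5],[0,0,-78,0,0.47],[0,0,-110,0,0.47],[0,0,-110,0,0.47]]]'

```text
t: 16.82
eef_pos: [535.9, -89.5, 145.7]
tcp_rot: [-3.139, 0.009, -3.124]
ft_force: [-0.3, -1.0, 0.5]
opening: 0.736
grip_force: 0.0
```

```bash
python3 go.py 580.4 92.4 120 3.1416
```

```text
shift [-47.6 181.1  25.6] turn 1.04 at [535.9 -89.5 145.7] -3.123500257498258 t 16.8167
```

Call:
step_arm --plan '[[[-50,181,20,0.7,0.47],[-50,181,20,0.7,0.47],[-50,181,20,0.7,0.47],[-50,181,20,0.7,0.47],[-50,181,20,0.7,0.47],[-50,181,20,0.7,0.47],[-50,181,20,0.7,0.47],[-50,181,20,0.7,0.47]]]'

```text
t: 17.48
eef_pos: [580.1, 92.5, 119.7]
tcp_rot: [-3.142, -0.0, -3.136]
ft_force: [-1.1, 0.2, 0.6]
opening: 0.741
grip_force: 0.0
```

```bash
python3 - <<'E'
from packs import *
im,c=snap("wrist");cv2.imwrite("pics/w5.png",im)
np.set_printoptions(suppress=True,precision=2)
for l in labels(im,c,77,(300,9000)): print(*l)
E
python3 go.py 580.4 92.4 58 -3.1356
```

```text
[676.44 128.08] -1.566686 79.740715 30.434216 [324.36 354.1 ]
[572.94 170.27] 0.0071462393 64.47577 33.969006 [393.33 222.8 ]
[572.13 -91.76] -0.24056351 101.455086 22.646244 [  8.5  218.91]
[558.94 247.8 ] 0.011395216 90.21777 34.098877 [507.88 202.89]
[511.73 -68.97] 0.018105507 79.559944 31.249674 [ 31.41 131.67]
[453.59 214.44] -1.5651258 93.83684 38.379646 [489.33  40.2 ]
shift [-0.3  0.3 61.8] turn -0.06 at [580.1  92.1 119.8] -3.1366434139189567 t 17.5333
```

Call:
step_arm --plan '[[[0,0.3,30,0,0.47],[0,0.3,50,0,0.47],[0,0.3,61.8,0,0.47],[0,0.3,61.8,0,0.47],[0,0.3,61.8,0,0.47]]]'

```text
t: 17.95
eef_pos: [580.5, 92.5, 58.2]
tcp_rot: [3.142, -0.0, -3.137]
ft_force: [0.3, -0.8, -0.0]
opening: 0.734
grip_force: 0.0
```

Call:
step_arm --plan '[[[0,0,0,0,-1],[0,0,0,0,-1],[0,0,0,0,-1],[0,0,0,0,-1],[0,0,0,0,-1],[0,0,0,0,-1]]]'

```text
t: 18.45
eef_pos: [580.7, 93.3, 59.0]
tcp_rot: [3.142, 0.001, -3.136]
ft_force: [-1.0, -0.9, 6.5]
opening: 0.547
grip_force: 30.0
```

```bash
python3 go.py 534 -90 130 -3.124
```

```text
shift [  47.7 -183.   -71.1] turn -0.67 at [580.7  93.3  59. ] -3.135711869574958 t 18.45
```

Call:
step_arm --plan '[[[0,0,-38,0,-1],[0,0,-70,0,-1],[47.4,-183,-75,-0.7,-1],[47.4,-183,-75,-0.7,-1],[47.4,-183,-75,-0.7,-1],[47.4,-183,-75,-0.7,-1],[47.4,-183,-75,-0.7,-1],[47.4,-183,-75,-0.7,-1]]]'

```text
t: 19.12
eef_pos: [532.9, -93.8, 133.2]
tcp_rot: [-3.141, -0.0, -3.127]
ft_force: [0.5, 1.1, -3.5]
opening: 0.543
grip_force: 30.0
```

Call:
step_arm --plan '[[[0,0,0,0,-1],[0,0,20,0,-1],[0,0,50,0,-1],[0,0,60,0,-1],[0,0,60,0,-1],[0,0,60,0,-1],[0,0,60,0,-1]]]'

```text
t: 19.7
eef_pos: [534.6, -89.7, 74.1]
tcp_rot: [-3.141, 0.001, -3.123]
ft_force: [1.1, -0.2, -2.8]
opening: 0.545
grip_force: 30.0
```

```bash
python3 go.py 534.3 -90 54 -3.124
```

```text
shift [ 0.4 -0.3 20.1] turn 0.06 at [534.6 -89.7  74.1] -3.122983366802698 t 19.7
```

Call:
step_arm --plan '[[[0.3,0,8,0,-1],[0.3,0,15,0,-1],[0.3,0,18,0,-1],[0.3,0,19,0,-1],[0.3,0,20,0,-1],[0.3,0,20,0,-1]]]'

```text
t: 20.2
eef_pos: [533.7, -90.1, 53.2]
tcp_rot: [3.142, 0.0, -3.124]
ft_force: [0.8, -0.7, -3.1]
opening: 0.546
grip_force: 30.0
```

Call:
step_arm --plan '[[[0,0,0.7,0,-1],[0,0,0.7,0,-1],[0,0,0.7,0,-1]]]'

```text
t: 20.45
eef_pos: [533.8, -90.1, 53.0]
tcp_rot: [-3.141, 0.001, -3.124]
ft_force: [-3.0, -0.5, 5.6]
opening: 0.544
grip_force: 30.0
```

Call:
step_arm --plan '[[[0,0,0,0,0.4],[0,0,0,0,0.4],[0,0,0,0,0.4],[0,0,-38,0,0.47],[0,0,-78,0,0.47],[0,0,-90,0,0.47],[0,0,-90,0,0.47],[0,0,-90,0,0.47]]]'

```text
t: 21.12
eef_pos: [533.8, -90.1, 142.7]
tcp_rot: [-3.141, 0.001, -3.124]
ft_force: [0.1, 1.0, -0.1]
opening: 0.734
grip_force: 0.0
```

```bash
python3 - <<'E'
from packs import *
im,c=snap("wrist");cv2.imwrite("pics/w6.png",im)
E
python3 go.py 579.1 170.1 120 -3.1376
```

```text
shift [-50.4 259.2  21.8] turn 0.8 at [533.3 -89.9 141.7] -3.123700888729841 t 21.1667
```

View pics/w6.png

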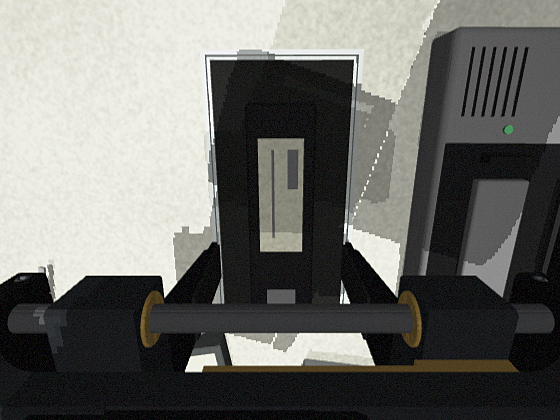

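Pile is square and central in the tray (cols 245–316 within tray 206–358). On to pack2.

Call:
step_arm --plan '[[[-50.2,259.4,22,0.8,0.47],[-50.2,259.4,22,0.8,0.47],[-50.2,259.4,22,0.8,0.47],[-50.2,259.4,22,0.8,0.47],[-50.2,259.4,22,0.8,0.47],[-50.2,259.4,22,0.8,0.47],[-50.2,259.4,22,0.8,0.47],[-50.2,259.4,22,0.8,0.47]]]'

```text
t: 21.83
eef_pos: [578.6, 173.2, 118.2]
tcp_rot: [-3.141, -0.003, -3.134]
ft_force: [-0.2, -1.6, -0.6]
opening: 0.735
grip_force: 0.0
```

Call:
step_arm --plan '[[[0,0,0,0,0.47],[0,0,0,0,0.47],[0,0,0,0,0.47]]]'

```text
t: 22.08
eef_pos: [579.1, 168.7, 120.1]
tcp_rot: [-3.141, -0.001, -3.139]
ft_force: [0.0, 0.2, 0.3]
opening: 0.734
grip_force: 0.0
```

```bash
python3 - <<'E'
from packs import *
im,c=snap("wrist")
np.set_printoptions(suppress=True,precision=2)
for l in labels(im,c,77,(300,9000)):
  if l[0][1]>140: print(*l)
E
python3 go.py 579.1 170.1 58 -3.1376
```

```text
[554.33 174.17] 0.006677866 63.079777 25.826931 [293.65 195.1 ]
[558.77 247.65] 0.012057662 90.39976 34.01042 [394.84 206.97]
[557.88 326.43] 0.0063318014 90.168434 34.13014 [511.23 201.71]
shift [ 0.1  1.4 62.3] turn -0.11 at [579.2 168.7 120.3] -3.139453958618296 t 22.1333
```

Call:
step_arm --plan '[[[0,1.3,25,0,0.47],[0,1.3,50,0,0.47],[0,1.3,62.3,0,0.47],[0,1.3,62.3,0,0.47],[0,1.3,62.3,0,0.47],[0,1.3,62.3,0,0.47]]]'

```text
t: 22.63
eef_pos: [579.9, 171.3, 59.2]
tcp_rot: [3.141, 0.001, -3.138]
ft_force: [0.3, 0.4, 0.2]
opening: 0.732
grip_force: 0.0
```

Call:
step_arm --plan '[[[0,0,0,0,-1],[0,0,0,0,-1],[0,0,0,0,-1],[0,0,0,0,-1],[0,0,0,0,-1],[0,0,0,0,-1]]]'

```text
t: 23.13
eef_pos: [579.5, 171.5, 58.8]
tcp_rot: [3.142, 0.001, -3.137]
ft_force: [-1.3, -1.4, 5.7]
opening: 0.548
grip_force: 30.0
```

```bash
python3 go.py 534 -90 140 -3.124
```

```text
shift [  46.5 -261.3  -81.2] turn -0.77 at [579.5 171.5  58.8] -3.137373597557277 t 23.1333
```

Call:
step_arm --plan '[[[0,0,-38,0,-1],[0,0,-76,0,-1],[46,-261,-82,-0.8,-1],[46,-261,-82,-0.8,-1],[46,-261,-82,-0.8,-1],[46,-261,-82,-0.8,-1],[46,-261,-82,-0.8,-1],[46,-261,-82,-0.8,-1]]]'

```text
t: 23.8
eef_pos: [535.8, -76.4, 139.6]
tcp_rot: [3.141, -0.001, -3.123]
ft_force: [0.8, 0.0, -3.6]
opening: 0.546
grip_force: 30.0
```

```bash
python3 go.py 534.4 -90 140 -3.124
```

```text
shift [  1.7 -13.6  -0.4] turn 0.04 at [535.8 -76.4 139.6] -3.123372037702272 t 23.8
```

Call:
step_arm --plan '[[[1.7,-13.6,0,0,-1],[1.7,-13.6,20,0,-1],[1.7,-13.6,40,0,-1],[1.7,-13.6,48,0,-1],[1.7,-13.6,48,0,-1],[1.7,-13.6,48,0,-1],[1.7,-13.6,48,0,-1]]]'

```text
t: 24.38
eef_pos: [535.8, -88.2, 92.5]
tcp_rot: [-3.141, 0.001, -3.123]
ft_force: [0.3, -0.8, -4.2]
opening: 0.541
grip_force: 30.0
```

```bash
python3 go.py 534.3 -89.8 75 -3.124
```

```text
shift [ 1.6 -1.6 17.5] turn 0.05 at [535.8 -88.2  92.5] -3.1230660130975108 t 24.3833
```

Call:
step_arm --plan '[[[1.2,-1,0,0,-1],[1.2,-1,7,0,-1],[1.2,-1,14,0,-1],[1.2,-1,16,0,-1],[1.2,-1,17,0,-1],[1.2,-1,17.2,0,-1],[1.2,-1,17.2,0,-1]]]'

```text
t: 24.97
eef_pos: [533.8, -89.3, 74.8]
tcp_rot: [3.141, -0.001, -3.124]
ft_force: [-3.4, 1.9, 4.4]
opening: 0.544
grip_force: 30.0
```

Contact. Release, up, on to pack3 (578.7, 247.7).

Call:
step_arm --plan '[[[0,0,0,0,0.4],[0,0,0,0,0.4],[0,0,0,0,0.4],[0,0,-38,0,0.47],[0,0,-65,0,0.47],[0,0,-65,0,0.47],[0,0,-65,0,0.47]]]'

```text
t: 25.55
eef_pos: [534.8, -89.6, 140.7]
tcp_rot: [-3.141, 0.003, -3.124]
ft_force: [0.0, 0.2, -0.1]
opening: 0.733
grip_force: 0.0
```

```bash
python3 go.py 578.7 247.5 120 -3.1336
```

```text
shift [-49.8 336.3  20.6] turn 0.57 at [534.8 -89.6 140.7] -3.123638481641066 t 25.55
```

Call:
step_arm --plan '[[[-50,336.5,20,0.6,0.47],[-50,336.5,20,0.6,0.47],[-50,336.5,20,0.6,0.47],[-50,336.5,20,0.6,0.47],[-50,336.5,20,0.6,0.47],[-50,336.5,20,0.6,0.47],[-50,336.5,20,0.6,0.47],[-50,336.5,20,0.6,0.47]]]'

```text
t: 26.22
eef_pos: [576.6, 242.5, 118.3]
tcp_rot: [-3.141, -0.002, -3.134]
ft_force: [0.2, -0.8, 0.7]
opening: 0.736
grip_force: 0.0
```

```bash
python3 go.py 578.7 247.5 120 -3.1336
```

```text
shift [-2.2  5.  -1.7] turn -0.03 at [576.6 242.5 118.3] -3.1341330513422405 t 26.2167
```

Call:
step_arm --plan '[[[0,0,0,0,0.47],[0,0,0,0,0.47],[0,0,0,0,0.47],[0,0,0,0,0.47]]]'

```text
t: 26.55
eef_pos: [577.0, 239.3, 119.4]
tcp_rot: [-3.141, -0.001, -3.135]
ft_force: [0.1, 0.2, 0.7]
opening: 0.736
grip_force: 0.0
```

```bash
python3 go.py 578.7 247.5 58.5 -3.1336
```

```text
shift [-1.8  8.2 60.9] turn -0.1 at [577.  239.3 119.4] -3.135275887835862 t 26.55
```

Call:
step_arm --plan '[[[-1.8,8.2,0,0,0.47],[-1.8,8.2,10,0,0.47],[-1.8,8.2,35,0,0.47],[-1.8,8.2,55,0,0.47],[-1.8,8.2,61,0,0.47],[-1.8,8.2,61,0,0.47],[-1.8,8.2,61,0,0.47]]]'

```text
t: 27.13
eef_pos: [579.2, 248.5, 59.2]
tcp_rot: [3.142, -0.0, -3.135]
ft_force: [-1.0, -1.3, 0.4]
opening: 0.734
grip_force: 0.0
```

Call:
step_arm --plan '[[[0,0,0,0,-1],[0,0,0,0,-1],[0,0,0,0,-1],[0,0,0,0,-1],[0,0,0,0,-1],[0,0,0,0,-1]]]'

```text
t: 27.63
eef_pos: [579.2, 248.8, 59.9]
tcp_rot: [3.141, 0.001, -3.134]
ft_force: [-1.1, -0.6, 6.6]
opening: 0.543
grip_force: 30.0
```

```bash
python3 go.py 534 -90 162 -3.124
```

```text
shift [  47.7 -338.4 -102.3] turn -0.57 at [579.2 248.8  59.9] -3.1339309923830165 t 27.6333
```

Call:
step_arm --plan '[[[0,0,-38,0,-1],[0,0,-76,0,-1],[47.2,-338,-104,-0.6,-1],[47.2,-338,-104,-0.6,-1],[47.2,-338,-104,-0.6,-1],[47.2,-338,-104,-0.6,-1],[47.2,-338,-104,-0.6,-1],[47.2,-338,-104,-0.6,-1]]]'

```text
t: 28.3
eef_pos: [545.5, 0.0, 155.7]
tcp_rot: [3.141, 0.0, -3.123]
ft_force: [1.0, -0.2, -1.7]
opening: 0.547
grip_force: 30.0
```

```bash
python3 go.py 534.4 -89.8 150 -3.124
```

```text
shift [ 12.8 -89.6   5.6] turn 0.04 at [545.5   0.  155.7] -3.1233193948170377 t 28.3
```

Call:
step_arm --plan '[[[5,-38,0,0,-1],[10,-70,0,0,-1],[12.8,-89.6,0,0,-1],[12.8,-89.6,10,0,-1],[12.8,-89.6,30,0,-1],[12.8,-89.6,40,0,-1],[12.8,-89.6,40,0,-1],[12.8,-89.6,40,0,-1]]]'

```text
t: 28.97
eef_pos: [535.0, -87.4, 115.1]
tcp_rot: [3.141, -0.001, -3.123]
ft_force: [0.2, 0.0, -2.0]
opening: 0.547
grip_force: 30.0
```

Call:
step_arm --plan '[[[0,0,0,0,-1],[0,0,0,0,-1],[0,0,0,0,-1]]]'

```text
t: 29.22
eef_pos: [535.5, -87.9, 116.1]
tcp_rot: [-3.141, 0.001, -3.123]
ft_force: [0.1, -0.3, -2.0]
opening: 0.547
grip_force: 30.0
```

```bash
python3 go.py 534.4 -89.8 97.5 -3.124
```

```text
shift [ 1.1 -1.9 18.6] turn 0.05 at [535.5 -87.9 116.1] -3.1231385042316493 t 29.2167
```

Call:
step_arm --plan '[[[1,-1.7,0,0,-1],[1,-1.7,8,0,-1],[1,-1.7,14,0,-1],[1,-1.7,17,0,-1],[1,-1.7,18,0,-1],[1,-1.7,18.2,0,-1],[1,-1.7,18.2,0,-1]]]'

```text
t: 29.8
eef_pos: [533.8, -89.8, 97.7]
tcp_rot: [3.142, -0.0, -3.123]
ft_force: [-5.1, 0.4, 11.1]
opening: 0.548
grip_force: 30.0
```

Contact. Release; pack4 at (577.7, 326.3).

Call:
step_arm --plan '[[[0,0,-0.3,0,0.4],[0,0,-0.3,0,0.4],[0,0,-0.3,0,0.4],[0,0,-38,0,0.47],[0,0,-50,0,0.47],[0,0,-50,0,0.47],[0,0,-50,0,0.47]]]'

```text
t: 30.38
eef_pos: [534.3, -89.8, 147.3]
tcp_rot: [-3.141, 0.001, -3.124]
ft_force: [-0.5, 0.6, -0.9]
opening: 0.733
grip_force: 0.0
```

```bash
python3 go.py 577.7 326.3 130 -3.1355
```

```text
shift [-50.9 415.3  17.3] turn 0.68 at [534.3 -89.8 147.3] -3.123703735597358 t 30.3833
```

Call:
step_arm --plan '[[[-51,415,12,0.7,0.47],[-51,415,12,0.7,0.47],[-51,415,12,0.7,0.47],[-51,415,12,0.7,0.47],[-51,415,12,0.7,0.47],[-51,415,12,0.7,0.47],[-51,415,12,0.7,0.47],[-51,415,12,0.7,0.47]]]'

```text
t: 31.05
eef_pos: [568.2, 243.6, 136.0]
tcp_rot: [-3.141, -0.002, -3.136]
ft_force: [0.7, -0.7, 0.5]
opening: 0.739
grip_force: 0.0
```

Call:
step_arm --plan '[[[0,0,0,0,0.47],[0,0,0,0,0.47],[0,0,0,0,0.47]]]'

```text
t: 31.3
eef_pos: [568.2, 241.2, 136.3]
tcp_rot: [-3.141, -0.002, -3.135]
ft_force: [-0.3, -0.7, 0.0]
opening: 0.737
grip_force: 0.0
```

```bash
python3 go.py 577.7 326.3 125 -3.1355
```

```text
shift [-10.1  85.1  11.2] turn 0.01 at [568.2 241.2 136.3] -3.1353012014416803 t 31.3
```

Call:
step_arm --plan '[[[-4,38,11,0,0.47],[-8,70,11,0,0.47],[-10,85,11,0,0.47],[-10,85,11,0,0.47],[-10,85,11,0,0.47],[-10,85,11,0,0.47],[-10,85,11,0,0.47],[-10,85,11,0,0.47]]]'

```text
t: 31.97
eef_pos: [578.6, 325.4, 127.0]
tcp_rot: [3.142, 0.0, -3.137]
ft_force: [-1.1, -0.1, -0.4]
opening: 0.735
grip_force: 0.0
```

```bash
python3 go.py 577.7 326.3 58.5 -3.1355
```

```text
shift [ 0.9  0.9 68.5] turn -0.1 at [578.6 325.4 127. ] -3.137297608959628 t 31.9667
```

Call:
step_arm --plan '[[[0.7,0.8,30,0,0.47],[0.7,0.8,55,0,0.47],[0.7,0.8,68,0,0.47],[0.7,0.8,68,0,0.47],[0.7,0.8,68,0,0.47],[0.7,0.8,68,0,0.47]]]'

```text
t: 32.47
eef_pos: [578.4, 327.5, 60.0]
tcp_rot: [3.141, 0.002, -3.136]
ft_force: [-0.3, -0.1, 0.0]
opening: 0.734
grip_force: 0.0
```

Call:
step_arm --plan '[[[0,0,0,0,-1],[0,0,0,0,-1],[0,0,0,0,-1],[0,0,0,0,-1],[0,0,0,0,-1],[0,0,0,0,-1]]]'

```text
t: 32.97
eef_pos: [577.9, 327.5, 59.5]
tcp_rot: [3.141, 0.001, -3.136]
ft_force: [-0.5, -1.1, 5.9]
opening: 0.547
grip_force: 30.0
```

```bash
python3 go.py 534 -90 170 -3.124
```

```text
shift [  46.2 -417.2 -110.7] turn -0.67 at [577.9 327.5  59.5] -3.135745473603159 t 32.9667
```

Call:
step_arm --plan '[[[0,0,-38,0,-1],[0,0,-76,0,-1],[4,-36,-100,-0.6,-1],[46,-417,-108,-0.6,-1],[46,-417,-108,-0.6,-1],[46,-417,-108,-0.6,-1],[46,-417,-108,-0.6,-1],[46,-417,-108,-0.6,-1]]]'

```text
t: 33.63
eef_pos: [551.5, 84.0, 162.4]
tcp_rot: [3.141, -0.001, -3.125]
ft_force: [1.0, 0.7, -4.0]
opening: 0.544
grip_force: 30.0
```

```bash
python3 go.py 534.2 -89.8 165 -3.124
```

```text
shift [  20.2 -173.5   -2.6] turn -0.06 at [551.5  84.  162.4] -3.125056716517664 t 33.6333
```

Call:
step_arm --plan '[[[5,-40,-2.6,0,-1],[9,-80,-2.6,0,-1],[14,-120,-2.6,0,-1],[18,-155,-2.6,0,-1],[20,-173.5,-2.6,0,-1],[20,-173.5,-2.6,0,-1],[20,-173.5,-2.6,0,-1],[20,-173.5,-2.6,0,-1]]]'

```text
t: 34.3
eef_pos: [535.0, -87.6, 164.9]
tcp_rot: [3.141, -0.001, -3.126]
ft_force: [0.1, -0.7, -4.0]
opening: 0.546
grip_force: 30.0
```

Call:
step_arm --plan '[[[0,0,10,0,-1],[0,0,25,0,-1],[0,0,28,0,-1],[0,0,28,0,-1],[0,0,28,0,-1]]]'

```text
t: 34.72
eef_pos: [535.3, -87.5, 137.0]
tcp_rot: [3.141, -0.0, -3.124]
ft_force: [-0.8, -0.1, -3.4]
opening: 0.545
grip_force: 30.0
```

```bash
python3 go.py 534.1 -89.8 119.3 -3.124
```

```text
shift [ 1.2 -2.3 17.7] turn -0.03 at [535.3 -87.5 137. ] -3.1244760176568467 t 34.7167
```

Call:
step_arm --plan '[[[1,-2.2,0,0,-1],[1,-2.2,8,0,-1],[1,-2.2,14,0,-1],[1,-2.2,16.5,0,-1],[1,-2.2,17.5,0,-1],[1,-2.2,17.5,0,-1],[1,-2.2,17.5,0,-1]]]'

```text
t: 35.3
eef_pos: [534.3, -90.3, 119.6]
tcp_rot: [3.141, 0.0, -3.125]
ft_force: [-0.1, 0.1, -3.6]
opening: 0.549
grip_force: 30.0
```

Call:
step_arm --plan '[[[0,0.3,0.6,0,-1],[0,0.3,0.6,0,-1],[0,0.3,0.6,0,-1]]]'

```text
t: 35.55
eef_pos: [534.3, -90.2, 119.5]
tcp_rot: [-3.141, 0.001, -3.125]
ft_force: [-2.9, -2.2, 3.4]
opening: 0.545
grip_force: 30.0
```

Call:
step_arm --plan '[[[0,0,0,0,0.4],[0,0,0,0,0.4],[0,0,0,0,0.4],[0,0,-38,0,0.47],[0,0,-78,0,0.47],[0,0,-118,0,0.47],[0,0,-158,0,0.47],[0,0,-180,0,0.47]]]'

```text
t: 36.22
eef_pos: [534.9, -90.0, 303.6]
tcp_rot: [-3.14, 0.005, -3.125]
ft_force: [0.1, 0.4, 0.3]
opening: 0.729
grip_force: 0.0
```

Call:
step_arm --plan '[[[-30,130,0,0,1],[-30,130,0,0,1],[-30,130,0,0,1],[-30,130,0,0,1],[-30,130,0,0,1],[-30,130,0,0,1]]]'

```text
t: 36.72
eef_pos: [562.0, 40.6, 298.8]
tcp_rot: [-3.141, -0.0, -3.124]
ft_force: [0.1, -1.2, -0.3]
opening: 0.995
grip_force: 0.0
```

Run:
```python
from packs import *
im,c=snap("wrist");cv2.imwrite("pics/w9.png",im)
im,c=snap("scene");cv2.imwrite("pics/s9.png",cv2.resize(im[150:330,160:420],None,fx=3,fy=3))
print(env.state()["eef_pos"],env.state()["t"])
```

```text
[561.98447958  39.44081252 298.97235827] 36.8167
```

View pics/w9.png

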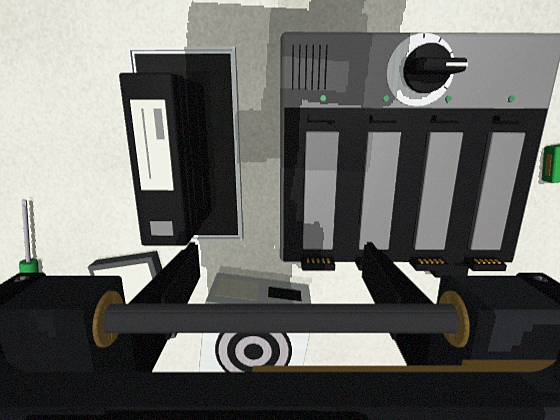

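View pics/s9.png

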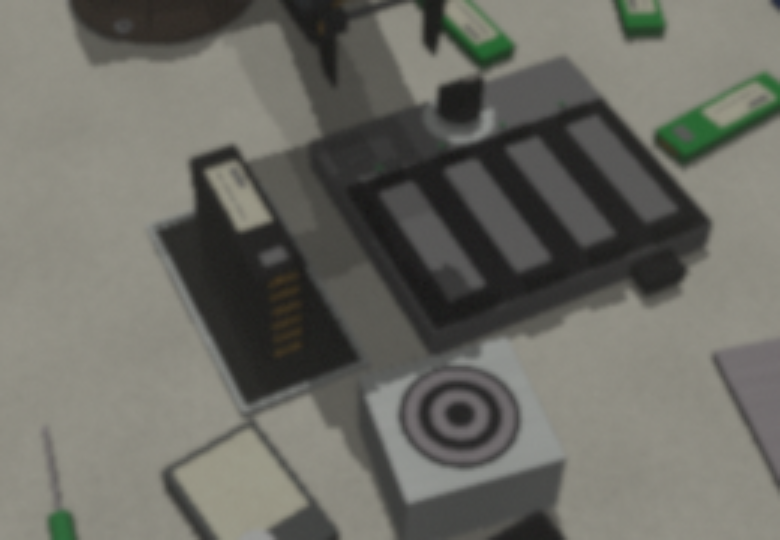

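All four bays are empty, the six-pack pile stands square and central (its contacts form a straight column), and the knob's pointer is at the long mark, pulled out. Handing in.

```bash
python3 -c "
from cell import env
print(env.job_done())"
```

```text
the job is handed in; nothing more can be done
None
```

I turned the selector to the long mark and pulled it up to its stop, then stacked all six packs in one square pile in the middle of the tray; I handed the job in at about 37 s, and no verdict came back.

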